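# Screw down the sample cell and spare the crossed thread

## Task

The three black T-bar knobs on the cover of the round sample cell have only just been started in their threads. Screw them in gently, clockwise: two run freely and must go fully home, but one thread is crossed and starts to bind well before home; stop as soon as you feel it stiffen, back that knob all the way out to its stop and leave it there. Never force a knob, or its T-bar slips round on the stem, out of line with the pointer below it, and leave everything else on the bench alone.

Things in the scene. Friction and masses are not known exactly. Their poses are not given: they have to be found in the camera images.
- cell: round sample cell fixed to the bench: disc 184 mm across, cover top 42 mm above the bench, raised round sight glass (72 mm across, top 50 mm above the bench) in the middle, two hose stubs on its sides reaching 110 mm from the centre. Origin at the centre of its underside. Three identical black T-bar knobs stand on the cover, 64 mm from its centre and 120 degrees apart.
- knob_a_grip (a point): centre of the T-bar of knob a (on the cell's own -x side): an upright flat-sided bar 40 mm long (point x axis, turning with the knob), 12 mm thick (y), 24 mm high (z up), centre 73 mm above the bench less the thread's advance, on the knob's turning axis. Below the bar is only a 10 mm stem, with 10 mm of free height down to a brass collar 28 mm across (with a pointer) that turns with it.
- knob_a (a joint): angle of the stem of knob a in its thread (the T-bar turns with it), rad, growing clockwise seen from above (screwing in): 0 = backed out to its stop, 1.55 = fully home on its stop; it starts between 0.15 and 0.35. It sinks 1.5 mm per rad. A sound thread turns with about 0.025 N m; a crossed one begins to bind somewhere between 0.45 and 0.8 rad and then stiffens by about 0.8 N m per rad, springing back if let go.
- pointer_a (a point): tip of the raised pointer on the brass collar (28 mm across) at the foot of stem a, 21.5 mm from the axis, 22.5 mm below the T-bar's centre; it turns with the stem, and the point's x axis points outward along the pointer. The pointer lies exactly under the T-bar's +x end. The T-bar is only pressed on the stem: forced with more than about 0.25 N m (into a bind, or on against the home or the back stop) it slips round on the stem out of line with the pointer, which spoils it.
- knob_b_grip (a point): centre of the T-bar of knob b (at +60 degrees from the cell's +x): an upright flat-sided bar 40 mm long (point x axis, turning with the knob), 12 mm thick (y), 24 mm high (z up), centre 73 mm above the bench less the thread's advance, on the knob's turning axis. Below the bar is only a 10 mm stem, with 10 mm of free height down to a brass collar 28 mm across (with a pointer) that turns with it.
- knob_b (a joint): angle of the stem of knob b in its thread (the T-bar turns with it), rad, growing clockwise seen from above (screwing in): 0 = backed out to its stop, 1.55 = fully home on its stop; it starts between 0.15 and 0.35. It sinks 1.5 mm per rad. A sound thread turns with about 0.025 N m; a crossed one begins to bind somewhere between 0.45 and 0.8 rad and then stiffens by about 0.8 N m per rad, springing back if let go.
- pointer_b (a point): tip of the raised pointer on the brass collar (28 mm across) at the foot of stem b, 21.5 mm from the axis, 22.5 mm below the T-bar's centre; it turns with the stem, and the point's x axis points outward along the pointer. The pointer lies exactly under the T-bar's +x end. The T-bar is only pressed on the stem: forced with more than about 0.25 N m (into a bind, or on against the home or the back stop) it slips round on the stem out of line with the pointer, which spoils it.
- knob_c_grip (a point): centre of the T-bar of knob c (at -60 degrees from the cell's +x): an upright flat-sided bar 40 mm long (point x axis, turning with the knob), 12 mm thick (y), 24 mm high (z up), centre 73 mm above the bench less the thread's advance, on the knob's turning axis. Below the bar is only a 10 mm stem, with 10 mm of free height down to a brass collar 28 mm across (with a pointer) that turns with it.
- knob_c (a joint): angle of the stem of knob c in its thread (the T-bar turns with it), rad, growing clockwise seen from above (screwing in): 0 = backed out to its stop, 1.55 = fully home on its stop; it starts between 0.15 and 0.35. It sinks 1.5 mm per rad. A sound thread turns with about 0.025 N m; a crossed one begins to bind somewhere between 0.45 and 0.8 rad and then stiffens by about 0.8 N m per rad, springing back if let go.
- pointer_c (a point): tip of the raised pointer on the brass collar (28 mm across) at the foot of stem c, 21.5 mm from the axis, 22.5 mm below the T-bar's centre; it turns with the stem, and the point's x axis points outward along the pointer. The pointer lies exactly under the T-bar's +x end. The T-bar is only pressed on the stem: forced with more than about 0.25 N m (into a bind, or on against the home or the back stop) it slips round on the stem out of line with the pointer, which spoils it.
- spatula: thin steel spatula, 10x171x6 mm, lying on the bench to the robot's right. Bystander; origin at the centre of its underside.
- screwdriver: screwdriver, 25x186x24 mm, lying to the right. Bystander; origin at the centre of its underside.
- clip_a: small plastic joint clip, 31x34x17 mm, on the bench right of the cell. Bystander; origin at the centre of its underside.
- clip_b: small plastic joint clip, 27x29x17 mm, right of the cell. Bystander; origin at the centre of its underside.
- bottle_g: small reagent bottle with screw cap, 54x54x106 mm, standing behind the cell. Bystander; origin at the centre of its underside.
- vial_a: sample vial with cap, 23 mm across, 48 mm tall, standing left of the cell. Bystander; origin at the centre of its underside.
- stopper_b: tapered rubber stopper, 32 mm across, 28 mm tall, behind the cell. Bystander; origin at the centre of its underside.

How it is judged:
By the outcome, as a careful person would: the job done as asked, in the order asked, and still so for the second after the job is handed in, with the robot touching nothing.
It also fails if it takes over 70 s, if anything falls off the work surface, if the arm or the gripper's body presses on something with over 40 N, if the wrist force passes 120 N, or if a joint passes its speed limit or range.

## Robot

A 6-joint arm with a two-finger parallel gripper is mounted at the origin on a cart in front of the work surface, level with it; the furniture and walls round the work are solid. World frame = base frame: x ahead of the robot, y to its left, z up, the work surface at z = 0. Lengths are in mm, angles in rad, forces in N, time in s.
With the tool pointing down it reaches from about 375 to 925 mm from the base axis. Payload 5.7 kg.
Tool frame: the origin (TCP) lies on the centre line of the jaws, within the pads' length; the fingertips stand 11 mm ahead of it and the grasp point (between the pads) lies 8 mm behind it (tcp_to_tips is the distance from the TCP to the fingertips, in mm); z points along the fingers, y is the line along which they close (so a half turn about z gives the same grasp; the last joint's range is limited). The gripper opens to 85 mm and grips with 20 to 120 N. Pads are 22 mm wide; open, the fingers measure 114 mm over their backs; the gripper's body (76 mm by 85 mm) begins 54 mm behind the grasp point. The pads swing forward as they close: fully open they stand 13 mm farther back than shut.
Start: joints at [-1.455, 0.359, 1.51, -0, 1.272, -0.115], TCP at [137.241, -584.063, 242.267] pointing down, gripper open.
Joint ranges: [-2.97, 2.97], [-1.01, 2.36], [0.21, 2.38], [-0.96, 4.11], [0.2, 2.71], [-2.98, 2.98]. Speed limits (rad/s): [2.39, 2.39, 3.14, 3.14, 3.14, 3.14].

## Interface

Orientations are given as a unit quaternion [x, y, z, w].
In Python, from station import get_state, get_image, finish_job, tcp_to_tips gives the robot as it stands.
- The arm moves only by the tool apply_moves, never from a script. Its argument "plan" is a list of rows, each a list of 7 numbers: the closure, from 0 (fully open) to 1 (shut), then the shift along the tool's x, y, z in cm, then the turn, a rotation vector about the tool's x, y, z in degrees. A call has 1 to 5 rows; each row is the pose to reach, as a shift and turn from the pose commanded when the call began, along the tool's axes at that moment; what a row does not reach only later rows make up. A row lasts 1/8 s, in which the tool goes at most 62.5 mm and 10.7 degrees, less where a joint would pass 70% of its speed; a pose out of reach is approached as far as the arm can. A call with a gripper value outside its range is refused whole. The fingers move at their own pace and stop on an object; "squeeze" is the grip in N (left out, the last holds). Time passes only in rows, so rows that repeat a pose let the fingers close. It gives the time, the measured TCP pose, the force, the opening and the grip force at its end, in the units of the state.
- get_state(): the state, without advancing time (a new reading comes with each control period).
- get_image(name): name is "scene" or "top" or "wrist"; returns a dict with "img" (420x560x3 uint8, red, green, blue), "camera_matrix" (3x3 intrinsics, pixels), "world_from_camera" (4x4, takes a point from camera to world coordinates). Camera axes: x right, y up, looking along -z (the intrinsics and any distortion apply to the point x, -y, -z); pixel columns grow to the right and rows downward; lengths in mm; the calibration is good to about 2 mm. A picture is of the moment at which its call begins. There is no depth.
- finish_job(): hands the job in; it is judged then, once.
The state is a dict: "clock": time; "qpos": joint angles; "qd": joint speeds; "joint_torque": joint torques, N m; "tool_pos": TCP position; "orientation": TCP orientation; "ft_force": force on the tool from outside, world axes, zero at the start; "wrist_torque": the same for the moment, N m; "finger_gap": finger opening in mm; "grasp_force": force on a finger pad.
Only numpy, scipy, OpenCV 4.12 (cv2) and the standard library are available. Lean on these libraries where they do the work, as an engineer would, in place of code of your own. Each camera call takes 0.05 s, during which the arm holds its last target. There are 200 camera calls.

## Working session

There is one attempt and no reset: what is moved stays moved. The work goes in short steps, Python scripts to look and compute and a tool call to move; the robot and the scene stay as the last step left them, time stands still between calls to the robot, and variables do not carry over. Pictures are saved under pics/ and viewed, at most 10 in all, crops included, and the job is handed in when it is done.

Besides the shell and the picture viewer there is one more tool, called as name([rows], argument=value, ...), one row to a line, values as JSON. apply_moves: Moves the arm, as the interface text tells. Its arguments: {"type":"object","properties":{"plan":{"type":"array","items":{"type":"array","items":{"type":"number"}}},"squeeze":{"type":"number"}},"required":["plan"]}

```bash
mkdir -p pics; ls; python3 - <<'E'
from station import *
import cv2
s=get_state(); print(s)
for n in ["top","scene"]:
    d=get_image(n); cv2.imwrite(f"pics/{n}0.png",d["img"][:,:,::-1]); print(n,d["camera_matrix"],d["world_from_camera"].round(3).tolist())
E
```

```text
pics
{'clock': 0.0, 'qpos': array([-1.45507276e+00,  3.59532665e-01,  1.51146120e+00,  2.76697477e-05,
        1.27249486e+00, -1.15085940e-01]), 'qd': array([-0.00048305, -0.00031738,  0.0003002 , -0.00064208, -0.00220804,
        0.00024683]), 'joint_torque': array([ 2.68134299e-04, -5.27612400e+01, -2.78620094e+01, -5.93741715e-04,
        1.33416874e-02,  2.34041330e-06]), 'tool_pos': array([ 137.19121706, -583.41302465,  241.4261524 ]), 'orientation': array([ 9.93348282e-01,  1.15144658e-01,  1.29177757e-05, -9.48040123e-04]), 'ft_force': array([ 0.75944944, -0.03882388, -0.45698803]), 'wrist_torque': array([-0.03786453,  0.00428553,  0.01883423]), 'grasp_force': 0.0, 'finger_gap': 85.36405297107953}
top [[519.10056197   0.         279.77961708]
 [  0.         519.10056197 217.93267184]
 [  0.           0.           1.        ]] [[-0.029, 0.985, -0.173, 369.085], [-1.0, -0.03, -0.002, 3.982], [-0.007, 0.173, 0.985, 1332.637], [0.0, 0.0, 0.0, 1.0]]
scene [[497.96521548   0.         283.62985082]
 [  0.         497.96521548 214.71103672]
 [  0.           0.           1.        ]] [[0.623, -0.649, 0.436, 1207.923], [0.782, 0.513, -0.354, -516.916], [0.006, 0.561, 0.827, 1265.266], [0.0, 0.0, 0.0, 1.0]]
```

View pics/top0.png

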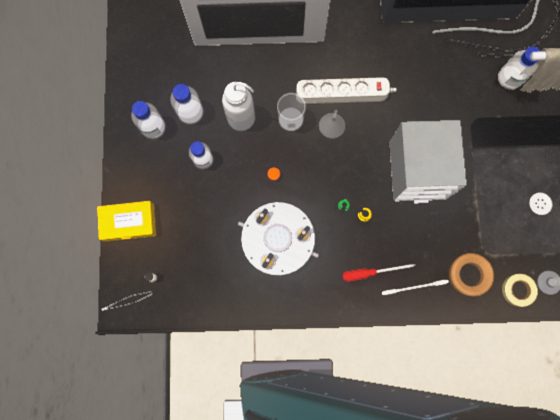

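View pics/scene0.png

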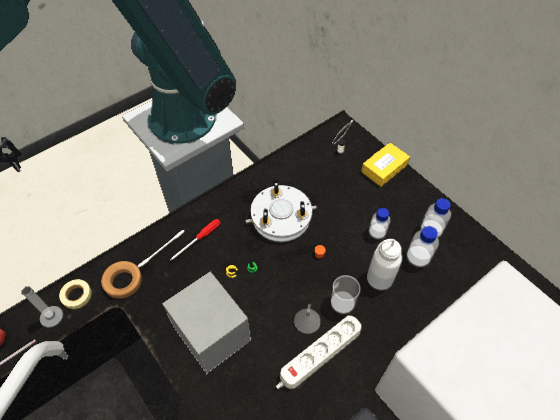

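The top view shows the cell at about (278,237), with knobs near (263,216), (305,234) and (269,261). The scene view shows the same cell at (282,210). I'll enlarge the top view next.

```bash
cat > h.py <<'E'
import numpy as np
from station import *
def ray(d,u,v,z):
    K=np.array(d["camera_matrix"]);T=np.array(d["world_from_camera"])
    r=np.linalg.inv(K)@[u,v,1]; r=T[:3,:3]@[r[0],-r[1],-r[2]]; o=T[:3,3]
    return o+r*(z-o[2])/r[2]
def proj(d,p):
    K=np.array(d["camera_matrix"]);T=np.array(d["world_from_camera"])
    c=T[:3,:3].T@(np.array(p)-T[:3,3]); q=K@[c[0],-c[1],-c[2]]; return q[:2]/q[2]
E
python3 - <<'E'
from h import *
import cv2
d=get_image("top"); im=d["img"][195:280,230:330,::-1]
cv2.imwrite("pics/c1.png",cv2.resize(im,None,fx=7,fy=7,interpolation=cv2.INTER_CUBIC))
for p in [(278,237,42),(263,216,85),(305,234,85),(269,261,85)]: print(ray(d,*p))
E
```

```text
[547.26438631  12.80539489  42.        ]
[594.15652785  47.64953231  85.        ]
[546.68365613 -53.17891449  85.        ]
[483.76712184  35.82252721  85.        ]
```

View pics/c1.png

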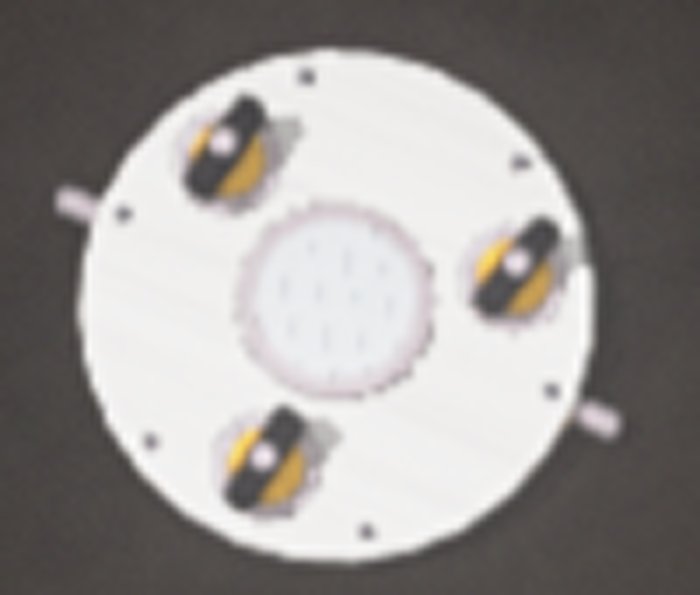

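```bash
cat >> h.py <<'E'
from scipy.spatial.transform import Rotation as Rn
def go(pos,yaw):
    s=get_state(); R=Rn.from_quat(s["orientation"])
    T=Rn.from_euler('ZX',[yaw,180],degrees=True)
    print("shift cm",(R.inv().apply(np.array(pos)-s["tool_pos"])/10).round(3),"turn",np.degrees((R.inv()*T).as_rotvec()).round(2))
E
python3 - <<'E'
from h import *
d=get_image("top"); f=lambda u,v:((u-3)/7+230,(v-3)/7+195)
c=ray(d,*f(337,305),42); print(c, ray(d,*f(338,300),50))
for k in [(222,142),(517,262),(264,457)]:
    p=ray(d,*f(*k),85); r=p-c; print(p, np.hypot(*r[:2]), np.degrees(np.arctan2(r[1],r[0])))
for a,b in [((250,105),(195,190)),((547,225),(483,307)),((288,415),(237,500))]:
    v=ray(d,*f(*a),85)-ray(d,*f(*b),85); print(np.degrees(np.arctan2(v[1],v[0])),np.hypot(*v[:2]))
s=ray(d,*f(75,203),30)-ray(d,*f(600,420),30); print("stub",np.degrees(np.arctan2(s[1],s[0])))
print(tcp_to_tips if not callable(tcp_to_tips) else "fn")
go([500,10,250],147)
E
```

```text
[544.39668091  13.60433325  42.        ] [545.09365956  13.13749385  50.        ]
[597.12091664  51.77025936  85.        ] 65.08827043952249 35.89996041508026
[551.69917135 -49.55134481  85.        ] 63.576458207416195 -83.40436055568944
[486.64205325  39.87631135  85.        ] 63.4493014146136 155.53970676995812
-33.94583147603596 35.61363786068267
-39.65756169884809 36.41511347093329
-32.45058977441308 34.03320190097889
stub 65.6618155649607
11.0
shift cm [ 48.899 -49.495  -0.759] turn [-2.0000e-02 -9.0000e-02 -1.3378e+02]
```

apply_moves([
  [0, 18.5, -18.7, 0, 0, 0, -50],
  [0, 18.5, -18.7, 0, 0, 0, -50],
  [0, 18.5, -18.7, 0, 0, 0, -50],
  [0, 18.5, -18.7, 0, 0, 0, -50],
  [0, 18.5, -18.7, 0, 0, 0, -50],
])

```text
clock: 0.82
tool_pos: [275.5, -355.8, 242.0]
orientation: [0.85, 0.528, 0.001, -0.001]
ft_force: [-0.9, 0.0, 0.6]
finger_gap: 85.1
grasp_force: 0.0
```

```bash
python3 -c "
from h import *
go([500,10,250],147)"
```

```text
shift cm [42.742  3.908 -0.718] turn [ 3.000e-02 -1.400e-01 -8.332e+01]
```

apply_moves([
  [0, 42.7, 3.9, -0.7, 0, 0, -83.3],
  [0, 42.7, 3.9, -0.7, 0, 0, -83.3],
  [0, 42.7, 3.9, -0.7, 0, 0, -83.3],
  [0, 42.7, 3.9, -0.7, 0, 0, -83.3],
  [0, 42.7, 3.9, -0.7, 0, 0, -83.3],
])

```text
clock: 1.45
tool_pos: [441.0, -92.9, 247.7]
orientation: [0.52, 0.854, 0.0, 0.0]
ft_force: [0.8, -0.3, 0.7]
finger_gap: 85.5
grasp_force: 0.0
```

```bash
python3 -c "
from h import *
go([500,10,250],147)"
```

```text
shift cm [ 6.438  9.962 -0.232] turn [ 2.000e-02  4.000e-02 -2.971e+01]
```

apply_moves([
  [0, 6.4, 10, -0.2, 0, 0, -29.7],
  [0, 6.4, 10, -0.2, 0, 0, -29.7],
  [0, 6.4, 10, -0.2, 0, 0, -29.7],
  [0, 6.4, 10, -0.2, 0, 0, -29.7],
  [0, 6.4, 10, -0.2, 0, 0, -29.7],
])

```text
clock: 2.08
tool_pos: [499.9, 7.2, 249.3]
orientation: [0.289, 0.957, -0.0, -0.0]
ft_force: [0.1, -0.9, 0.7]
finger_gap: 85.4
grasp_force: 0.0
```

```bash
python3 - <<'E'
from h import *
import cv2
s=get_state(); print(s["tool_pos"],s["orientation"],s["wrist_torque"],s["ft_force"],s["qpos"])
d=get_image("wrist"); cv2.imwrite("pics/w1.png",cv2.resize(d["img"][:,:,::-1],(800,600),interpolation=cv2.INTER_CUBIC)); print(np.array(d["world_from_camera"])[:3].round(3).tolist())
for p in [(597,51.8,85),(551.7,-49.5,85),(486.6,39.9,85)]: print(proj(d,p)*800/560)
E
```

```text
[499.87351846   7.1945882  249.30834935] [ 2.88729283e-01  9.57410753e-01 -5.67203559e-05 -2.19137614e-04] [ 0.04406624  0.03689917 -0.01587337] [ 0.060835   -0.90155342  0.72713164] [-1.23841029e-01  2.07757595e-01  1.71133825e+00 -4.05079193e-05
  1.22294792e+00 -1.10882487e+00]
[[0.553, -0.791, -0.26, 434.706], [0.833, 0.526, 0.172, 50.946], [0.001, -0.312, 0.95, 380.382]]
[539.24550592 352.7249083 ]
[365.24749953 379.03852816]
[428.82377294 216.88636747]
```

View pics/w1.png

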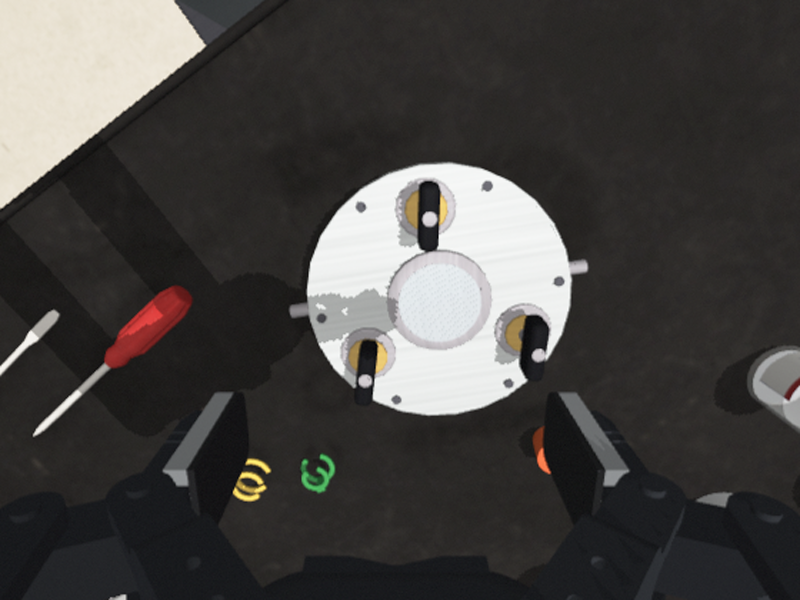

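The white bar caps sit at (429,218), (539,355) and (365,381), within 3 px of the projections from the top view. Next I'll get the bar yaws and plan the grasp of knob a.

```bash
python3 - <<'E'
from h import *
d=get_image("wrist"); f=.7
for n,a,b,c in [("a",(429,183),(429,248),(429.5,218.5)),("b",(536,318),(535,380),(539,355)),("c",(370,340),(364,403),(365,381))]:
    A,B=ray(d,a[0]*f,a[1]*f,85),ray(d,b[0]*f,b[1]*f,85);v=A-B
    print(n,np.degrees(np.arctan2(v[1],v[0])),np.hypot(*v[:2]),ray(d,c[0]*f,c[1]*f,85))
go([486.5,40,150],147)
E
```

```text
a 147.58832963744305 37.444403402524095 [487.65971764  39.53810731  85.        ]
b 150.43444223154708 42.40100416777517 [598.38282849  50.74631996  85.        ]
c 140.52251308533783 44.505314983583226 [552.84286706 -50.62851771  85.        ]
shift cm [2.941 2.013 9.944] turn [-0.   -0.01 -0.54]
```

apply_moves([
  [0.45, 2.9, 2.0, 9.9, 0, 0, 0],
  [0.45, 2.9, 2.0, 9.9, 0, 0, 0],
  [0.45, 2.9, 2.0, 9.9, 0, 0, 0],
  [0.45, 2.9, 2.0, 9.9, 0, 0, 0],
], squeeze=25)

```text
clock: 2.68
tool_pos: [488.4, 39.6, 151.8]
orientation: [0.288, 0.958, 0.0, 0.001]
ft_force: [0.6, 0.5, 0.9]
finger_gap: 46.6
grasp_force: 0.0
```

```bash
python3 - <<'E'
from h import *
import cv2
s=get_state(); print(s["tool_pos"],s["finger_gap"],s["wrist_torque"],s["qd"].round(3))
go([487,39.7,70],147.5)
d=get_image("wrist"); cv2.imwrite("pics/w2.png",d["img"][:,:,::-1])
for z in (85,61): print(proj(d,(487,39.7,z)))
E
```

```text
[488.40804918  39.5610374  151.76206007] 46.64859441640576 [ 0.00679516  0.02236936 -0.0162092 ] [-0.004 -0.015 -0.021 -0.001 -0.006 -0.002]
shift cm [ 0.141 -0.074  8.176] turn [ 0.05  0.11 -0.92]
[274.58811965 226.44564314]
[274.72305601 212.98042072]
```

View pics/w2.png

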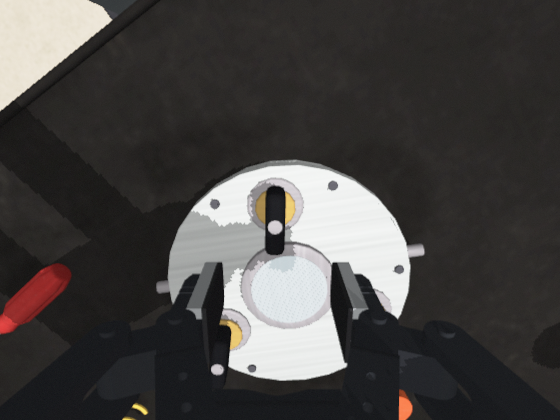

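The cap of knob a is at (275,228), against a predicted (274.6,226.4). The bar is aligned between the jaws, so I'll descend and grip.

apply_moves([
  [0.45, 0.1, -0.07, 5, 0, 0, -0.5],
  [0.45, 0.1, -0.07, 8.1, 0, 0, -0.5],
  [0.45, 0.1, -0.07, 8.1, 0, 0, -0.5],
  [0.45, 0.1, -0.07, 8.1, 0, 0, -0.5],
])

```text
clock: 3.22
tool_pos: [487.7, 39.9, 71.2]
orientation: [0.283, 0.959, 0.0, 0.002]
ft_force: [-0.3, -0.6, 0.8]
finger_gap: 47.1
grasp_force: 0.0
```

apply_moves([
  [0.9, 0, 0, 0, 0, 0, 0],
  [0.9, 0, 0, 0, 0, 0, 0],
  [0.9, 0, 0, 0, 0, 0, 0],
  [0.9, 0, 0, 0, 0, 0, 0],
  [0.9, 0, 0, 0, 0, 0, 0],
], squeeze=25)

```text
clock: 3.85
tool_pos: [486.7, 39.7, 70.6]
orientation: [0.283, 0.959, -0.0, 0.001]
ft_force: [0.0, -3.1, 7.3]
finger_gap: 11.4
grasp_force: 29.2
```

```bash
cat >> h.py <<'E'
def st():
    s=get_state(); R=Rn.from_quat(s["orientation"]); x=R.apply([1,0,0])
    print("t",s["clock"],s["tool_pos"].round(2),"yaw",np.degrees(np.arctan2(x[1],x[0])).round(2),"F",s["ft_force"].round(1),"M",s["wrist_torque"].round(3),"gap",round(s["finger_gap"],1),"grip",round(s["grasp_force"],1),"q6t",s["joint_torque"][5].round(3))
E
python3 -c "
from h import *
st()"
```

```text
t 3.85 [486.67  39.68  70.58] yaw 147.17 F [ 0.  -3.1  7.3] M [-0.617  0.177 -0.029] gap 11.4 grip 29.2 q6t -0.027
```

apply_moves([
  [0.9, 0, 0, 0.005, 0, 0, 2],
  [0.9, 0, 0, 0.01, 0, 0, 4],
  [0.9, 0, 0, 0.015, 0, 0, 6],
  [0.9, 0, 0, 0.02, 0, 0, 8],
  [0.9, 0, 0, 0.02, 0, 0, 8],
])

```text
clock: 4.47
tool_pos: [486.6, 39.6, 70.4]
orientation: [0.349, 0.937, -0.0, 0.001]
ft_force: [-1.4, -3.9, 7.6]
finger_gap: 11.5
grasp_force: 29.3
```

```bash
python3 -c "
from h import *
st()"
```

```text
t 4.475 [486.6   39.62  70.38] yaw 139.15 F [-1.4 -3.9  7.6] M [-0.659  0.235  0.011] gap 11.5 grip 29.3 q6t 0.109
```

apply_moves([
  [0.9, 0, 0, 0.005, 0, 0, 2],
  [0.9, 0, 0, 0.01, 0, 0, 4],
  [0.9, 0, 0, 0.015, 0, 0, 6],
  [0.9, 0, 0, 0.015, 0, 0, 6],
])

```text
clock: 4.97
tool_pos: [486.5, 39.6, 70.2]
orientation: [0.398, 0.918, -0.0, 0.001]
ft_force: [-1.9, -4.5, 8.1]
finger_gap: 11.6
grasp_force: 29.3
```

```bash
python3 -c "
from h import *
st()"
```

```text
t 4.975 [486.52  39.55  70.19] yaw 133.15 F [-1.9 -4.5  8.1] M [-0.742  0.213 -0.054] gap 11.6 grip 29.3 q6t 0.109
```

apply_moves([
  [0.9, 0, 0, 0.005, 0, 0, 2],
  [0.9, 0, 0, 0.01, 0, 0, 4],
  [0.9, 0, 0, 0.015, 0, 0, 6],
  [0.9, 0, 0, 0.015, 0, 0, 6],
])

```text
clock: 5.48
tool_pos: [486.5, 39.5, 70.1]
orientation: [0.445, 0.896, -0.0, 0.001]
ft_force: [-1.3, -5.0, 7.6]
finger_gap: 11.7
grasp_force: 29.3
```

```bash
python3 -c "
from h import *
st();get_image('wrist');st()"
```

```text
t 5.475 [486.51  39.48  70.05] yaw 127.16 F [-1.3 -5.   7.6] M [-0.772  0.179 -0.038] gap 11.7 grip 29.3 q6t 0.11
t 5.525 [486.5   39.49  70.06] yaw 127.17 F [-1.8 -4.8  7.5] M [-0.814  0.228 -0.056] gap 11.4 grip 29.3 q6t 0.003
```

apply_moves([
  [0.9, 0, 0, 0.005, 0, 0, 2],
  [0.9, 0, 0, 0.01, 0, 0, 4],
  [0.9, 0, 0, 0.01, 0, 0, 4],
])

```text
clock: 5.9
tool_pos: [486.4, 39.5, 69.9]
orientation: [0.476, 0.879, -0.0, 0.001]
ft_force: [-1.1, -5.7, 7.5]
finger_gap: 11.5
grasp_force: 29.3
```

```bash
python3 -c "
from h import *
st();get_image('wrist');st()"
```

```text
t 5.9 [486.45  39.47  69.94] yaw 123.16 F [-1.1 -5.7  7.5] M [-0.873  0.269 -0.052] gap 11.5 grip 29.3 q6t 0.109
t 5.95 [486.48  39.45  69.94] yaw 123.17 F [-1.7 -5.3  8. ] M [-0.887  0.267 -0.091] gap 11.2 grip 29.3 q6t 0.003
```

```bash
cat >> h.py <<'E'
def mz(n=4):
    st(); v=[]
    for i in range(n): get_image("wrist"); s=get_state(); v.append([s["wrist_torque"][2],s["joint_torque"][5],*s["ft_force"]])
    print("avg Mz,q6t,F",np.mean(v,0).round(3),"sd",np.std(v,0)[0].round(3))
E
python3 -c "
from h import *
mz()"
```

```text
t 5.95 [486.48  39.45  69.94] yaw 123.17 F [-1.7 -5.3  8. ] M [-0.887  0.267 -0.091] gap 11.2 grip 29.3 q6t 0.003
avg Mz,q6t,F [-0.009 -0.032 -2.084 -4.674  7.482] sd 0.01
```

apply_moves([
  [0.9, 0, 0, 0.005, 0, 0, 2],
  [0.9, 0, 0, 0.01, 0, 0, 4],
  [0.9, 0, 0, 0.01, 0, 0, 4],
])

```text
clock: 6.52
tool_pos: [486.4, 39.4, 69.8]
orientation: [0.506, 0.862, -0.0, 0.001]
ft_force: [-1.5, -5.0, 7.4]
finger_gap: 11.6
grasp_force: 29.3
```

```bash
python3 -c "
from h import *
mz()"
```

```text
t 6.525 [486.44  39.43  69.85] yaw 119.16 F [-1.5 -5.   7.4] M [-0.885  0.242 -0.038] gap 11.6 grip 29.3 q6t 0.109
avg Mz,q6t,F [-0.018 -0.023 -1.145 -4.829  7.643] sd 0.027
```

apply_moves([
  [0.9, 0, 0, 0.005, 0, 0, 2],
  [0.9, 0, 0, 0.013, 0, 0, 5],
  [0.9, 0, 0, 0.013, 0, 0, 5],
])

```text
clock: 7.1
tool_pos: [486.4, 39.4, 69.7]
orientation: [0.544, 0.839, -0.0, 0.001]
ft_force: [-1.5, -5.2, 8.3]
finger_gap: 11.6
grasp_force: 29.3
```

```bash
python3 -c "
from h import *
mz(3)"
```

```text
t 7.1 [486.37  39.38  69.7 ] yaw 114.15 F [-1.5 -5.2  8.3] M [-0.907  0.307 -0.035] gap 11.6 grip 29.3 q6t 0.182
avg Mz,q6t,F [ 4.000e-03 -1.100e-02 -1.493e+00 -4.998e+00  7.981e+00] sd 0.015
```

apply_moves([
  [0.9, 0, 0, 0.005, 0, 0, 2],
  [0.9, 0, 0, 0.013, 0, 0, 5],
  [0.9, 0, 0, 0.013, 0, 0, 5],
])

```text
clock: 7.62
tool_pos: [486.3, 39.4, 69.6]
orientation: [0.58, 0.815, -0.0, 0.001]
ft_force: [-2.9, -6.1, 8.2]
finger_gap: 11.3
grasp_force: 29.3
```

```bash
python3 -c "
from h import *
mz(3)"
```

```text
t 7.625 [486.31  39.37  69.55] yaw 109.15 F [-2.9 -6.1  8.2] M [-0.975  0.31   0.014] gap 11.3 grip 29.3 q6t 0.182
avg Mz,q6t,F [-0.019 -0.011 -2.01  -6.057  7.906] sd 0.022
```

apply_moves([
  [0.9, 0, 0, 0.013, 0, 0, 5],
  [0.9, 0, 0, 0.026, 0, 0, 10],
  [0.9, 0, 0, 0.039, 0, 0, 15],
  [0.9, 0, 0, 0.052, 0, 0, 20],
  [0.9, 0, 0, 0.052, 0, 0, 20],
])

```text
clock: 8.4
tool_pos: [486.1, 39.3, 69.0]
orientation: [0.712, 0.702, -0.0, 0.001]
ft_force: [-2.8, -5.7, 8.6]
finger_gap: 11.6
grasp_force: 29.4
```

apply_moves([
  [0.9, 0, 0, 0.005, 0, 0, 2],
  [0.9, 0, 0, 0.01, 0, 0, 4],
  [0.9, 0, 0, 0.018, 0, 0, 7],
  [0.9, 0, 0, 0.018, 0, 0, 7],
])

```text
clock: 8.9
tool_pos: [485.9, 39.3, 68.8]
orientation: [0.754, 0.657, -0.0, 0.001]
ft_force: [-3.2, -6.4, 8.1]
finger_gap: 11.6
grasp_force: 29.4
```

```bash
python3 -c "
from h import *
mz(3)"
```

```text
t 8.9 [485.95  39.29  68.84] yaw 82.16 F [-3.2 -6.4  8.1] M [-0.98   0.461 -0.032] gap 11.6 grip 29.4 q6t 0.18
avg Mz,q6t,F [-0.054 -0.013 -2.611 -5.378  8.859] sd 0.026
```

apply_moves([
  [0.9, 0, 0, 0.003, 0, 0, 1],
  [0.9, 0, 0, 0.005, 0, 0, 1.6],
  [0.9, 0, 0, 0.005, 0, 0, 1.6],
])

```text
clock: 9.43
tool_pos: [485.9, 39.3, 68.8]
orientation: [0.763, 0.647, -0.0, 0.001]
ft_force: [-2.4, -6.4, 8.5]
finger_gap: 11.3
grasp_force: 29.4
```

```bash
python3 -c "
from h import *
mz(2)"
```

```text
t 9.425 [485.95  39.26  68.78] yaw 80.59 F [-2.4 -6.4  8.5] M [-1.089  0.44  -0.025] gap 11.3 grip 29.4 q6t 0.026
avg Mz,q6t,F [-0.024 -0.014 -2.77  -6.179  8.824] sd 0.026
```

apply_moves([
  [0.9, 0, 0, 0.003, 0, 0, 1.2],
  [0.9, 0, 0, 0.003, 0, 0, 1.2],
])

```text
clock: 9.78
tool_pos: [485.9, 39.3, 68.8]
orientation: [0.769, 0.639, -0.0, 0.001]
ft_force: [-2.6, -6.2, 9.3]
finger_gap: 11.3
grasp_force: 29.4
```

```bash
python3 -c "
from h import *
mz(2)"
```

```text
t 9.775 [485.92  39.3   68.76] yaw 79.38 F [-2.6 -6.2  9.3] M [-1.112  0.411 -0.059] gap 11.3 grip 29.4 q6t 0.049
avg Mz,q6t,F [-0.033 -0.026 -2.913 -5.97   9.236] sd 0.015
```

apply_moves([
  [0.9, 0, 0, 0.003, 0, 0, 1.2],
  [0.9, 0, 0, 0.003, 0, 0, 1.2],
])

```text
clock: 10.12
tool_pos: [485.9, 39.3, 68.7]
orientation: [0.776, 0.631, -0.0, 0.001]
ft_force: [-2.2, -5.9, 9.5]
finger_gap: 11.3
grasp_force: 29.4
```

```bash
python3 -c "
from h import *
mz(2)"
```

```text
t 10.125 [485.88  39.27  68.71] yaw 78.18 F [-2.2 -5.9  9.5] M [-1.081  0.427 -0.032] gap 11.3 grip 29.4 q6t 0.049
avg Mz,q6t,F [-0.031 -0.026 -2.781 -6.288  8.257] sd 0.045
```

apply_moves([
  [0.9, 0, 0, 0.003, 0, 0, 1.2],
  [0.9, 0, 0, 0.003, 0, 0, 1.2],
])

```text
clock: 10.48
tool_pos: [485.9, 39.3, 68.7]
orientation: [0.783, 0.622, -0.0, 0.001]
ft_force: [-2.6, -6.2, 7.5]
finger_gap: 11.4
grasp_force: 29.4
```

```bash
python3 -c "
from h import *
mz(2)"
```

```text
t 10.475 [485.87  39.29  68.68] yaw 76.98 F [-2.6 -6.2  7.5] M [-1.144  0.452 -0.036] gap 11.4 grip 29.4 q6t 0.048
avg Mz,q6t,F [-0.067 -0.026 -2.733 -6.407  8.345] sd 0.01
```

apply_moves([
  [0.9, 0, 0, 0.003, 0, 0, 1.2],
  [0.9, 0, 0, 0.003, 0, 0, 1.2],
])

```text
clock: 10.82
tool_pos: [485.9, 39.3, 68.7]
orientation: [0.789, 0.614, -0.0, 0.001]
ft_force: [-2.0, -6.3, 9.6]
finger_gap: 11.4
grasp_force: 29.4
```

```bash
python3 -c "
from h import *
mz(2)"
```

```text
t 10.825 [485.88  39.3   68.65] yaw 75.78 F [-2.  -6.3  9.6] M [-1.08   0.457 -0.018] gap 11.4 grip 29.4 q6t 0.048
avg Mz,q6t,F [ 0.009 -0.026 -2.423 -5.726  8.686] sd 0.046
```

Turned 71.4° so far. I'll keep going.

apply_moves([
  [0.9, 0, 0, 0.003, 0, 0, 1.2],
  [0.9, 0, 0, 0.003, 0, 0, 1.2],
])

```text
clock: 11.18
tool_pos: [485.9, 39.3, 68.6]
orientation: [0.796, 0.606, -0.0, 0.001]
ft_force: [-2.9, -6.0, 9.5]
finger_gap: 11.8
grasp_force: 29.4
```

```bash
python3 -c "
from h import *
mz(2)"
```

```text
t 11.175 [485.87  39.28  68.61] yaw 74.58 F [-2.9 -6.   9.5] M [-1.09   0.485  0.025] gap 11.8 grip 29.4 q6t 0.048
avg Mz,q6t,F [-0.038 -0.026 -2.856 -5.483  8.323] sd 0.018
```

apply_moves([
  [0.9, 0, 0, 0.003, 0, 0, 1.2],
  [0.9, 0, 0, 0.003, 0, 0, 1.2],
])

```text
clock: 11.52
tool_pos: [485.9, 39.3, 68.6]
orientation: [0.802, 0.597, -0.0, 0.001]
ft_force: [-2.6, -5.1, 9.7]
finger_gap: 11.5
grasp_force: 29.4
```

```bash
python3 -c "
from h import *
mz(2)"
```

```text
t 11.525 [485.88  39.27  68.61] yaw 73.38 F [-2.6 -5.1  9.7] M [-1.09e+00  4.56e-01 -1.00e-03] gap 11.5 grip 29.4 q6t 0.048
avg Mz,q6t,F [-0.014 -0.026 -3.52  -5.983  9.34 ] sd 0.033
```

apply_moves([
  [0.9, 0, 0, 0.003, 0, 0, 1.2],
  [0.9, 0, 0, 0.003, 0, 0, 1.2],
])

```text
clock: 11.88
tool_pos: [485.8, 39.3, 68.5]
orientation: [0.808, 0.589, -0.0, 0.001]
ft_force: [-2.8, -6.2, 8.9]
finger_gap: 11.7
grasp_force: 29.4
```

```bash
python3 -c "
from h import *
mz(2)"
```

```text
t 11.875 [485.79  39.3   68.55] yaw 72.19 F [-2.8 -6.2  8.9] M [-1.078  0.482 -0.06 ] gap 11.7 grip 29.4 q6t 0.048
avg Mz,q6t,F [-0.061 -0.026 -3.33  -5.557  8.833] sd 0.001
```

apply_moves([
  [0.9, 0, 0, 0.003, 0, 0, 1.0],
  [0.9, 0, 0, 0.003, 0, 0, 1.0],
])

```text
clock: 12.22
tool_pos: [485.8, 39.3, 68.5]
orientation: [0.813, 0.582, -0.0, 0.001]
ft_force: [-2.8, -6.0, 9.6]
finger_gap: 11.2
grasp_force: 29.4
```

```bash
python3 -c "
from h import *
mz(2)"
```

```text
t 12.225 [485.8   39.27  68.53] yaw 71.19 F [-2.8 -6.   9.6] M [-1.024  0.45  -0.067] gap 11.2 grip 29.4 q6t 0.04
avg Mz,q6t,F [-0.032 -0.023 -2.888 -5.778  9.29 ] sd 0.003
```

apply_moves([
  [0.9, 0, 0, 0.003, 0, 0, 1.0],
  [0.9, 0, 0, 0.003, 0, 0, 1.0],
])

```text
clock: 12.58
tool_pos: [485.8, 39.3, 68.5]
orientation: [0.818, 0.575, -0.0, 0.001]
ft_force: [-3.1, -5.2, 8.6]
finger_gap: 11.6
grasp_force: 29.4
```

```bash
python3 -c "
from h import *
mz(2)"
```

```text
t 12.575 [485.81  39.29  68.5 ] yaw 70.18 F [-3.1 -5.2  8.6] M [-1.094  0.494 -0.032] gap 11.6 grip 29.4 q6t 0.04
avg Mz,q6t,F [-0.033 -0.023 -2.778 -5.816  9.689] sd 0.046
```

apply_moves([
  [0.9, 0, 0, 0.003, 0, 0, 1.0],
  [0.9, 0, 0, 0.003, 0, 0, 1.0],
])

```text
clock: 12.92
tool_pos: [485.8, 39.3, 68.5]
orientation: [0.823, 0.568, -0.0, 0.001]
ft_force: [-2.8, -5.9, 9.1]
finger_gap: 11.4
grasp_force: 29.4
```

```bash
python3 -c "
from h import *
mz(2)"
```

```text
t 12.925 [485.79  39.28  68.45] yaw 69.19 F [-2.8 -5.9  9.1] M [-1.094  0.527 -0.04 ] gap 11.4 grip 29.4 q6t 0.039
avg Mz,q6t,F [-0.017 -0.024 -2.962 -5.917  9.007] sd 0.005
```

apply_moves([
  [0.9, 0, 0, 0.003, 0, 0, 1.0],
  [0.9, 0, 0, 0.003, 0, 0, 1.0],
])

```text
clock: 13.28
tool_pos: [485.8, 39.3, 68.4]
orientation: [0.828, 0.561, -0.0, 0.001]
ft_force: [-2.4, -6.2, 9.2]
finger_gap: 11.4
grasp_force: 29.4
```

```bash
python3 -c "
from h import *
mz(2)"
```

```text
t 13.275 [485.76  39.29  68.42] yaw 68.18 F [-2.4 -6.2  9.2] M [-1.065  0.476 -0.009] gap 11.4 grip 29.4 q6t 0.039
avg Mz,q6t,F [ 9.0000e-03 -2.4000e-02 -2.6850e+00 -6.0980e+00  1.0334e+01] sd 0.03
```

apply_moves([
  [0.9, 0, 0, 0.003, 0, 0, 1.0],
  [0.9, 0, 0, 0.003, 0, 0, 1.0],
])

```text
clock: 13.62
tool_pos: [485.8, 39.3, 68.4]
orientation: [0.833, 0.553, -0.0, 0.001]
ft_force: [-3.4, -6.2, 8.7]
finger_gap: 11.1
grasp_force: 29.4
```

```bash
python3 - <<'E'
from h import *
import cv2
mz(2)
d=get_image("wrist"); cv2.imwrite("pics/w3.png",cv2.resize(d["img"][120:330,140:420,::-1],None,fx=2.5,fy=2.5,interpolation=cv2.INTER_CUBIC))
E
```

```text
t 13.625 [485.77  39.29  68.41] yaw 67.18 F [-3.4 -6.2  8.7] M [-1.082  0.51  -0.038] gap 11.1 grip 29.4 q6t 0.043
avg Mz,q6t,F [-0.047 -0.02  -3.23  -6.313  8.64 ] sd 0.017
```

View pics/w3.png

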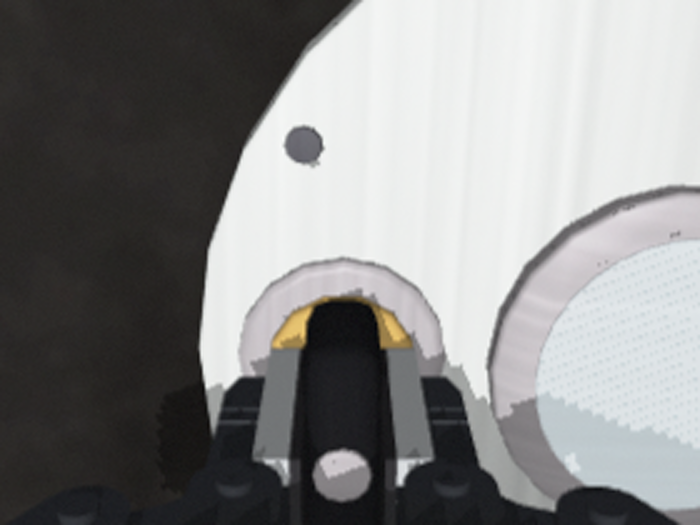

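The bar is held flat between the pads (centre about (343,400) in the crop), with no slip round it. After 80° turned, the home stop should be very near.

apply_moves([
  [0.9, 0, 0, 0.002, 0, 0, 0.8],
  [0.9, 0, 0, 0.002, 0, 0, 0.8],
])

```text
clock: 14.02
tool_pos: [485.7, 39.3, 68.4]
orientation: [0.837, 0.548, -0.0, 0.001]
ft_force: [-3.4, -5.3, 9.5]
finger_gap: 11.6
grasp_force: 29.4
```

```bash
python3 -c "
from h import *
mz(3)"
```

```text
t 14.025 [485.73  39.26  68.4 ] yaw 66.42 F [-3.4 -5.3  9.5] M [-1.056  0.516  0.189] gap 11.6 grip 29.4 q6t 0.258
avg Mz,q6t,F [ 0.197  0.201 -2.452 -5.731  9.155] sd 0.012
```

apply_moves([
  [0.9, 0, 0, 0.002, 0, 0, 0.8],
  [0.9, 0, 0, 0.002, 0, 0, 0.8],
])

```text
clock: 14.42
tool_pos: [485.7, 39.3, 68.4]
orientation: [0.84, 0.542, -0.0, 0.001]
ft_force: [-2.7, -6.3, 9.9]
finger_gap: 11.6
grasp_force: 29.5
```

```bash
python3 -c "
from h import *
mz(3)"
```

```text
t 14.425 [485.73  39.29  68.4 ] yaw 65.63 F [-2.7 -6.3  9.9] M [-1.105  0.535  0.212] gap 11.6 grip 29.5 q6t 0.272
avg Mz,q6t,F [ 0.203  0.219 -2.869 -5.431  9.814] sd 0.028
```

apply_moves([
  [0.9, 0, 0, 0, 0, 0, -0.8],
  [0.45, 0, 0, 0, 0, 0, -0.8],
  [0.45, 0, 0, 0, 0, 0, -0.8],
  [0.45, 0, 0, 0, 0, 0, -0.8],
  [0.45, 0, 0, 0, 0, 0, -0.8],
])

```text
clock: 15.2
tool_pos: [485.8, 40.4, 67.2]
orientation: [0.837, 0.547, -0.0, -0.0]
ft_force: [-0.5, -0.9, 0.2]
finger_gap: 47.0
grasp_force: 0.0
```

apply_moves([
  [0.45, 0, 0, -5, 0, 0, 0],
  [0.45, 0, 0, -9, 0, 0, 0],
  [0.45, 0, 0, -9, 0, 0, 0],
])

```text
clock: 15.58
tool_pos: [488.3, 40.2, 160.2]
orientation: [0.837, 0.547, 0.003, 0.002]
ft_force: [-0.3, 0.3, -0.5]
finger_gap: 47.1
grasp_force: 0.0
```

```bash
python3 - <<'E'
from h import *
import cv2
st()
d=get_image("wrist"); cv2.imwrite("pics/w4.png",d["img"][:,:,::-1])
go([552.3,-50,155],140)
E
```

```text
t 15.575 [488.34  40.22 160.16] yaw 66.35 F [-0.3  0.3 -0.5] M [-0.008  0.011 -0.025] gap 47.1 grip 0.0 q6t -0.0
shift cm [-5.645  9.612  0.373] turn [ 2.000e-01  5.000e-02 -7.366e+01]
```

View pics/w4.png

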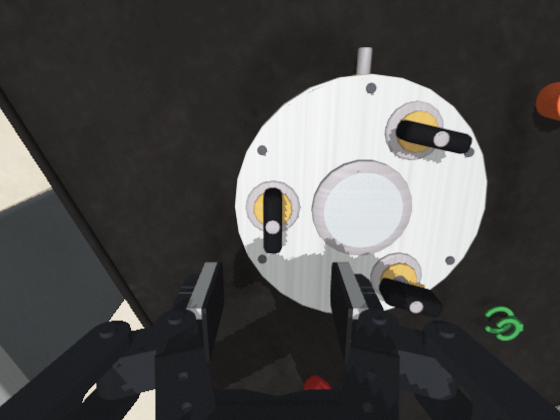

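Knob a's bar at (273,220) is turned home and stands free. Knobs b at (435,137) and c at (410,297) haven't moved. On to knob c.

apply_moves([
  [0.45, -5.65, 9.6, 0.4, 0, 0, -73.7],
  [0.45, -5.65, 9.6, 0.4, 0, 0, -73.7],
  [0.45, -5.65, 9.6, 0.4, 0, 0, -73.7],
  [0.45, -5.65, 9.6, 0.4, 0, 0, -73.7],
  [0.45, -5.65, 9.6, 0.4, 0, 0, -73.7],
])

```text
clock: 16.25
tool_pos: [549.9, -49.9, 151.3]
orientation: [0.499, 0.867, -0.0, -0.002]
ft_force: [-0.5, -0.6, 0.0]
finger_gap: 47.0
grasp_force: 0.0
```

```bash
python3 -c "
from h import *
go([552.3,-50,155],140)"
```

```text
shift cm [-0.128  0.207 -0.372] turn [ -0.12  -0.17 -19.83]
```

apply_moves([
  [0.45, -0.13, 0.2, 0, 0, 0, -19.8],
  [0.45, -0.13, 0.2, 0, 0, 0, -19.8],
  [0.45, -0.13, 0.2, 0, 0, 0, -19.8],
])

```text
clock: 16.62
tool_pos: [552.4, -49.9, 151.7]
orientation: [0.346, 0.938, -0.0, -0.002]
ft_force: [-0.0, 0.2, 0.4]
finger_gap: 46.7
grasp_force: 0.0
```

```bash
python3 - <<'E'
from h import *
import cv2
st(); go([552.3,-50,70],140)
d=get_image("wrist"); cv2.imwrite("pics/w5.png",d["img"][:,:,::-1])
print(proj(d,(552.3,-50,85)))
E
```

```text
t 16.625 [552.37 -49.89 151.69] yaw 139.56 F [-0.   0.2  0.4] M [-0.044 -0.014 -0.015] gap 46.7 grip 0.0 q6t -0.902
shift cm [-2.400e-02 -2.000e-03  8.169e+00] turn [-0.08 -0.16 -0.44]
[275.42013327 229.10985632]
```

View pics/w5.png

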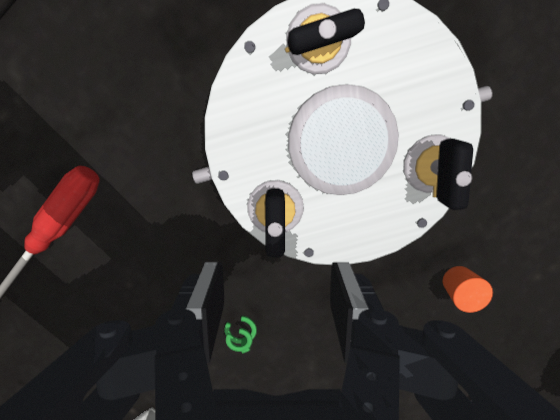

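Knob c's cap is at (275,230), against a predicted (275.4,229.1), and its bar is aligned. Knob a's pointer, near (287,48), lies under its bar end. Descending on c.

apply_moves([
  [0.45, 0, 0, 5, 0, 0, -0.2],
  [0.45, 0, 0, 8.15, 0, 0, -0.2],
  [0.45, 0, 0, 8.15, 0, 0, -0.2],
  [0.45, 0, 0, 8.15, 0, 0, -0.2],
])

```text
clock: 17.18
tool_pos: [554.0, -50.2, 72.4]
orientation: [0.344, 0.939, 0.0, 0.0]
ft_force: [1.2, 0.0, -0.1]
finger_gap: 47.0
grasp_force: 0.0
```

apply_moves([
  [0.9, 0, 0, 0, 0, 0, 0],
  [0.9, 0, 0, 0, 0, 0, 0],
  [0.9, 0, 0, 0, 0, 0, 0],
  [0.9, 0, 0, 0, 0, 0, 0],
  [0.9, 0, 0, 0, 0, 0, 0],
])

```text
clock: 17.8
tool_pos: [553.3, -51.6, 73.1]
orientation: [0.343, 0.939, -0.001, 0.001]
ft_force: [-3.4, -5.7, 5.4]
finger_gap: 11.7
grasp_force: 26.9
```

```bash
python3 -c "
from h import *
mz(3)"
```

```text
t 17.8 [553.28 -51.61  73.1 ] yaw 139.88 F [-3.4 -5.7  5.4] M [-1.037  0.647  0.078] gap 11.7 grip 26.9 q6t 0.036
avg Mz,q6t,F [ 0.058  0.036 -3.134 -6.544  5.598] sd 0.008
```

apply_moves([
  [0.9, 0, 0, 0.005, 0, 0, 2],
  [0.9, 0, 0, 0.01, 0, 0, 4],
  [0.9, 0, 0, 0.015, 0, 0, 6],
  [0.9, 0, 0, 0.015, 0, 0, 6],
])

```text
clock: 18.45
tool_pos: [553.1, -51.8, 72.9]
orientation: [0.392, 0.92, -0.001, 0.0]
ft_force: [-4.6, -7.9, 6.2]
finger_gap: 11.7
grasp_force: 27.0
```

```bash
python3 -c "
from h import *
mz(3)"
```

```text
t 18.45 [553.1  -51.79  72.95] yaw 133.87 F [-4.6 -7.9  6.2] M [-1.202  0.706  0.013] gap 11.7 grip 27.0 q6t 0.133
avg Mz,q6t,F [-3.100e-02  5.000e-03 -4.174e+00 -6.899e+00  6.880e+00] sd 0.028
```

apply_moves([
  [0.9, -0.03, -0.05, 0.005, 0, 0, 2],
  [0.9, -0.05, -0.09, 0.01, 0, 0, 4],
  [0.9, -0.05, -0.09, 0.01, 0, 0, 4],
])

```text
clock: 18.98
tool_pos: [552.9, -52.1, 72.8]
orientation: [0.424, 0.906, -0.001, 0.0]
ft_force: [-3.4, -3.9, 6.7]
finger_gap: 11.3
grasp_force: 26.9
```

```bash
python3 -c "
from h import *
mz(3)"
```

```text
t 18.975 [552.91 -52.11  72.82] yaw 129.83 F [-3.4 -3.9  6.7] M [-0.725  0.578 -0.029] gap 11.3 grip 26.9 q6t 0.122
avg Mz,q6t,F [-3.000e-03 -3.000e-03 -3.315e+00 -4.354e+00  5.776e+00] sd 0.023
```

apply_moves([
  [0.9, 0, 0, 0.005, 0, 0, 2],
  [0.9, 0, 0, 0.01, 0, 0, 4],
  [0.9, 0, 0, 0.01, 0, 0, 4],
])

```text
clock: 19.5
tool_pos: [552.8, -52.2, 72.7]
orientation: [0.455, 0.89, -0.001, 0.0]
ft_force: [-4.2, -5.2, 7.1]
finger_gap: 11.5
grasp_force: 27.0
```

```bash
python3 -c "
from h import *
mz(3)"
```

```text
t 19.5 [552.79 -52.24  72.74] yaw 125.85 F [-4.2 -5.2  7.1] M [-0.776  0.672  0.023] gap 11.5 grip 27.0 q6t 0.148
avg Mz,q6t,F [-4.000e-03  1.900e-02 -3.440e+00 -4.414e+00  7.406e+00] sd 0.022
```

apply_moves([
  [0.9, 0, 0, 0.005, 0, 0, 2],
  [0.9, 0, 0, 0.01, 0, 0, 4],
  [0.9, 0, 0, 0.01, 0, 0, 4],
])

```text
clock: 20.02
tool_pos: [552.7, -52.4, 72.7]
orientation: [0.486, 0.874, -0.001, 0.0]
ft_force: [-4.4, -5.3, 8.3]
finger_gap: 11.5
grasp_force: 27.1
```

```bash
python3 -c "
from h import *
mz(3)"
```

```text
t 20.025 [552.66 -52.36  72.69] yaw 121.86 F [-4.4 -5.3  8.3] M [-0.918  0.742 -0.023] gap 11.5 grip 27.1 q6t 0.178
avg Mz,q6t,F [ 0.035  0.05  -4.519 -5.365  7.563] sd 0.036
```

apply_moves([
  [0.9, 0, 0, 0.005, 0, 0, 2],
  [0.9, 0, 0, 0.008, 0, 0, 3],
  [0.9, 0, 0, 0.008, 0, 0, 3],
])

```text
clock: 20.55
tool_pos: [552.6, -52.4, 72.6]
orientation: [0.508, 0.861, -0.001, 0.0]
ft_force: [-5.8, -6.1, 8.4]
finger_gap: 11.6
grasp_force: 27.1
```

```bash
python3 -c "
from h import *
mz(3)"
```

```text
t 20.55 [552.57 -52.41  72.63] yaw 118.87 F [-5.8 -6.1  8.4] M [-0.932  0.741  0.098] gap 11.6 grip 27.1 q6t 0.144
avg Mz,q6t,F [ 0.068  0.074 -5.282 -4.926  7.72 ] sd 0.018
```

apply_moves([
  [0.9, 0, 0, 0.005, 0, 0, 2],
  [0.9, 0, 0, 0.008, 0, 0, 3],
  [0.9, 0, 0, 0.008, 0, 0, 3],
])

```text
clock: 21.08
tool_pos: [552.4, -52.5, 72.6]
orientation: [0.531, 0.848, -0.001, 0.0]
ft_force: [-5.1, -6.7, 8.8]
finger_gap: 11.1
grasp_force: 27.2
```

```bash
python3 -c "
from h import *
mz(4)"
```

```text
t 21.075 [552.44 -52.47  72.57] yaw 115.88 F [-5.1 -6.7  8.8] M [-1.019  0.836  0.019] gap 11.1 grip 27.2 q6t 0.171
avg Mz,q6t,F [ 0.083  0.099 -5.013 -5.687  9.055] sd 0.036
```

apply_moves([
  [0.9, 0, 0, 0.005, 0, 0, 1.5],
  [0.9, 0, 0, 0.008, 0, 0, 2.5],
  [0.9, 0, 0, 0.008, 0, 0, 2.5],
])

```text
clock: 21.65
tool_pos: [552.4, -52.5, 72.5]
orientation: [0.549, 0.836, -0.001, 0.0]
ft_force: [-6.1, -5.5, 8.8]
finger_gap: 11.4
grasp_force: 27.3
```

```bash
python3 -c "
from h import *
mz(4)"
```

```text
t 21.65 [552.39 -52.53  72.53] yaw 113.39 F [-6.1 -5.5  8.8] M [-1.067  0.92   0.114] gap 11.4 grip 27.3 q6t 0.194
avg Mz,q6t,F [ 0.127  0.123 -5.81  -6.085  9.649] sd 0.019
```

Knob c stiffens steadily, reaching about 0.12 N m, so it's the crossed one. Backing it out.

apply_moves([
  [0.9, 0, 0, -0.015, 0, 0, -5],
  [0.9, 0, 0, -0.03, 0, 0, -10],
  [0.9, 0, 0, -0.045, 0, 0, -15],
  [0.9, 0, 0, -0.06, 0, 0, -20],
  [0.9, 0, 0, -0.06, 0, 0, -20],
])

```text
clock: 22.48
tool_pos: [553.1, -52.0, 73.0]
orientation: [0.395, 0.918, -0.001, 0.0]
ft_force: [-3.0, -3.4, 5.6]
finger_gap: 11.7
grasp_force: 26.8
```

```bash
python3 -c "
from h import *
mz(2)"
```

```text
t 22.475 [553.05 -52.01  72.96] yaw 133.42 F [-3.  -3.4  5.6] M [-0.567  0.46  -0.027] gap 11.7 grip 26.8 q6t -0.339
avg Mz,q6t,F [ 0.056 -0.029 -3.214 -3.974  5.669] sd 0.023
```

apply_moves([
  [0.9, 0, 0, -0.015, 0, 0, -5],
  [0.9, 0, 0, -0.03, 0, 0, -10],
  [0.9, 0, 0, -0.03, 0, 0, -10],
])

```text
clock: 22.95
tool_pos: [553.4, -51.6, 73.2]
orientation: [0.314, 0.949, -0.0, 0.001]
ft_force: [-2.5, -2.6, 6.2]
finger_gap: 11.5
grasp_force: 26.8
```

```bash
python3 -c "
from h import *
mz(2)"
```

```text
t 22.95 [553.36 -51.64  73.24] yaw 143.36 F [-2.5 -2.6  6.2] M [-0.351  0.364  0.038] gap 11.5 grip 26.8 q6t -0.386
avg Mz,q6t,F [-2.000e-03 -4.200e-02 -2.273e+00 -1.972e+00  5.901e+00] sd 0.003
```

apply_moves([
  [0.9, 0, 0, -0.005, 0, 0, -2],
  [0.9, 0, 0, -0.01, 0, 0, -4],
  [0.9, 0, 0, -0.01, 0, 0, -4],
])

```text
clock: 23.42
tool_pos: [553.5, -51.5, 73.3]
orientation: [0.281, 0.96, -0.0, 0.001]
ft_force: [-2.2, -0.7, 5.0]
finger_gap: 11.2
grasp_force: 26.8
```

apply_moves([
  [0.9, 0, 0, -0.003, 0, 0, -1],
  [0.9, 0, 0, -0.003, 0, 0, -1],
])

```text
clock: 23.68
tool_pos: [553.4, -51.4, 73.3]
orientation: [0.273, 0.962, -0.0, 0.001]
ft_force: [-1.5, -0.8, 6.7]
finger_gap: 11.9
grasp_force: 26.8
```

```bash
python3 -c "
from h import *
mz(2)"
```

```text
t 23.675 [553.43 -51.45  73.34] yaw 148.3 F [-1.5 -0.8  6.7] M [-0.134  0.296  0.014] gap 11.9 grip 26.8 q6t -0.06
avg Mz,q6t,F [ 6.000e-03  3.000e-03 -1.909e+00 -1.734e+00  5.587e+00] sd 0.017
```

apply_moves([
  [0.9, 0, 0, -0.003, 0, 0, -1],
  [0.9, 0, 0, -0.003, 0, 0, -1],
])

```text
clock: 24.02
tool_pos: [553.5, -51.4, 73.4]
orientation: [0.265, 0.964, -0.0, 0.001]
ft_force: [-1.8, -1.8, 6.2]
finger_gap: 11.0
grasp_force: 26.8
```

```bash
python3 -c "
from h import *
mz(1)"
```

```text
t 24.025 [553.47 -51.41  73.4 ] yaw 149.3 F [-1.8 -1.8  6.2] M [-0.121  0.363 -0.014] gap 11.0 grip 26.8 q6t -0.06
avg Mz,q6t,F [-3.000e-03 -4.000e-03 -1.810e+00 -1.563e+00  5.584e+00] sd 0.0
```

apply_moves([
  [0.9, 0, 0, -0.003, 0, 0, -1],
  [0.9, 0, 0, -0.003, 0, 0, -1],
])

```text
clock: 24.32
tool_pos: [553.5, -51.4, 73.4]
orientation: [0.256, 0.967, -0.0, 0.001]
ft_force: [-1.2, -0.8, 5.7]
finger_gap: 11.4
grasp_force: 26.8
```

```bash
python3 -c "
from h import *
mz(1)"
```

```text
t 24.325 [553.48 -51.37  73.4 ] yaw 150.3 F [-1.2 -0.8  5.7] M [-0.015  0.299  0.031] gap 11.4 grip 26.8 q6t -0.061
avg Mz,q6t,F [ 1.600e-02 -5.000e-03 -2.870e+00 -1.673e+00  5.305e+00] sd 0.0
```

apply_moves([
  [0.9, 0, 0, -0.003, 0, 0, -1],
  [0.9, 0, 0, -0.003, 0, 0, -1],
])

```text
clock: 24.62
tool_pos: [553.5, -51.3, 73.5]
orientation: [0.248, 0.969, -0.0, 0.001]
ft_force: [-1.8, -1.3, 6.0]
finger_gap: 11.5
grasp_force: 26.8
```

```bash
python3 -c "
from h import *
mz(1)"
```

```text
t 24.625 [553.51 -51.33  73.45] yaw 151.29 F [-1.8 -1.3  6. ] M [-0.074  0.349  0.006] gap 11.5 grip 26.8 q6t -0.062
avg Mz,q6t,F [ 3.80e-02 -6.00e-03 -2.19e+00 -1.62e+00  6.01e+00] sd 0.0
```

apply_moves([
  [0.9, 0, 0, -0.003, 0, 0, -1],
  [0.9, 0, 0, -0.003, 0, 0, -1],
])

```text
clock: 24.92
tool_pos: [553.5, -51.3, 73.5]
orientation: [0.239, 0.971, -0.0, 0.001]
ft_force: [-1.2, -0.9, 5.6]
finger_gap: 11.1
grasp_force: 26.8
```

```bash
python3 -c "
from h import *
mz(1)"
```

```text
t 24.925 [553.51 -51.29  73.46] yaw 152.29 F [-1.2 -0.9  5.6] M [-0.068  0.325  0.075] gap 11.1 grip 26.8 q6t -0.062
avg Mz,q6t,F [ 4.000e-03 -6.000e-03 -1.189e+00 -6.680e-01  4.916e+00] sd 0.0
```

apply_moves([
  [0.9, 0, 0, -0.003, 0, 0, -1],
  [0.9, 0, 0, -0.003, 0, 0, -1],
])

```text
clock: 25.22
tool_pos: [553.5, -51.3, 73.5]
orientation: [0.231, 0.973, 0.0, 0.001]
ft_force: [-1.8, -0.4, 5.1]
finger_gap: 11.2
grasp_force: 26.8
```

```bash
python3 -c "
from h import *
mz(1)"
```

```text
t 25.225 [553.54 -51.26  73.5 ] yaw 153.29 F [-1.8 -0.4  5.1] M [ 0.019  0.309 -0.097] gap 11.2 grip 26.8 q6t -0.063
avg Mz,q6t,F [ 0.021 -0.007 -1.564  0.033  4.487] sd 0.0
```

apply_moves([
  [0.9, 0, 0, -0.003, 0, 0, -0.8],
  [0.9, 0, 0, -0.003, 0, 0, -0.8],
])

```text
clock: 25.52
tool_pos: [553.6, -51.2, 73.5]
orientation: [0.224, 0.975, 0.0, 0.001]
ft_force: [-2.5, -0.8, 5.2]
finger_gap: 11.4
grasp_force: 26.8
```

```bash
python3 -c "
from h import *
mz(1)"
```

```text
t 25.525 [553.57 -51.21  73.52] yaw 154.09 F [-2.5 -0.8  5.2] M [ 0.028  0.266 -0.032] gap 11.4 grip 26.8 q6t -0.055
avg Mz,q6t,F [-0.018 -0.01  -1.826 -0.708  5.795] sd 0.0
```

Single small steps from here.

apply_moves([
  [0.9, 0, 0, -0.003, 0, 0, -0.8],
  [0.9, 0, 0, -0.003, 0, 0, -0.8],
])

```text
clock: 25.82
tool_pos: [553.5, -51.2, 73.5]
orientation: [0.217, 0.976, 0.0, 0.001]
ft_force: [-1.1, 0.7, 5.4]
finger_gap: 11.0
grasp_force: 26.7
```

```bash
python3 -c "
from h import *
mz(2)"
```

```text
t 25.825 [553.54 -51.17  73.51] yaw 154.89 F [-1.1  0.7  5.4] M [ 0.036  0.238 -0.045] gap 11.0 grip 26.7 q6t -0.055
avg Mz,q6t,F [-1.000e-03 -5.000e-03 -1.164e+00 -4.630e-01  5.377e+00] sd 0.015
```

apply_moves([
  [0.9, 0, 0, -0.003, 0, 0, -0.7],
  [0.9, 0, 0, -0.003, 0, 0, -0.7],
])

```text
clock: 26.18
tool_pos: [553.6, -51.1, 73.6]
orientation: [0.211, 0.977, 0.0, 0.001]
ft_force: [-0.7, 0.5, 4.9]
finger_gap: 11.7
grasp_force: 26.7
```

```bash
python3 -c "
from h import *
mz(2)"
```

```text
t 26.175 [553.56 -51.15  73.56] yaw 155.58 F [-0.7  0.5  4.9] M [ 0.088  0.297 -0.014] gap 11.7 grip 26.7 q6t -0.052
avg Mz,q6t,F [-2.000e-03 -8.000e-03 -1.631e+00  1.010e-01  5.679e+00] sd 0.005
```

apply_moves([
  [0.9, 0, 0, -0.002, 0, 0, -0.6],
  [0.9, 0, 0, -0.002, 0, 0, -0.6],
])

```text
clock: 26.52
tool_pos: [553.5, -51.1, 73.5]
orientation: [0.206, 0.978, 0.0, 0.001]
ft_force: [-0.2, -0.2, 5.3]
finger_gap: 11.5
grasp_force: 26.7
```

```bash
python3 -c "
from h import *
mz(2)"
```

```text
t 26.525 [553.54 -51.09  73.55] yaw 156.17 F [-0.2 -0.2  5.3] M [ 0.061  0.247 -0.092] gap 11.5 grip 26.7 q6t -0.169
avg Mz,q6t,F [-0.091 -0.13  -1.812  0.431  4.78 ] sd 0.004
```

The back stop was felt at yaw 155.9°, as predicted from knob a. Releasing c and moving on to b.

apply_moves([
  [0.45, 0, 0, 0, 0, 0, 0],
  [0.45, 0, 0, 0, 0, 0, 0],
  [0.45, 0, 0, 0, 0, 0, 0],
  [0.45, 0, 0, -5, 0, 0, 0],
  [0.45, 0, 0, -8, 0, 0, 0],
])

```text
clock: 27.25
tool_pos: [553.7, -51.2, 153.9]
orientation: [0.206, 0.979, 0.0, 0.001]
ft_force: [1.1, -0.3, -0.7]
finger_gap: 47.1
grasp_force: 0.0
```

```bash
python3 -c "
from h import *
st();go([597.7,51.3,150],147)"
```

```text
t 27.25 [553.73 -51.2  153.93] yaw 156.23 F [ 1.1 -0.3 -0.7] M [-0.045  0.006  0.021] gap 47.1 grip 0.0 q6t -0.0
shift cm [ 0.107 11.153  0.397] turn [0.03 0.06 9.23]
```

apply_moves([
  [0.45, 0.1, 11.1, 0.3, 0, 0, 9.2],
  [0.45, 0.1, 11.1, 0.3, 0, 0, 9.2],
  [0.45, 0.1, 11.1, 0.3, 0, 0, 9.2],
  [0.45, 0.1, 11.1, 0.3, 0, 0, 9.2],
])

```text
clock: 27.75
tool_pos: [596.4, 50.8, 149.1]
orientation: [0.283, 0.959, -0.0, -0.0]
ft_force: [0.5, 1.0, -0.1]
finger_gap: 47.0
grasp_force: 0.0
```

```bash
python3 - <<'E'
from h import *
import cv2
st(); go([597.7,51.3,70],147)
d=get_image("wrist"); cv2.imwrite("pics/w6.png",d["img"][:,:,::-1])
print(proj(d,(597.7,51.3,85)))
E
```

```text
t 27.75 [596.42  50.78 149.05] yaw 147.09 F [ 0.5  1.  -0.1] M [-0.003  0.01  -0.017] gap 47.0 grip 0.0 q6t 0.017
shift cm [-0.085  0.12   7.905] turn [-0.05 -0.04  0.09]
[277.85542023 231.64767459]
```

View pics/w6.png

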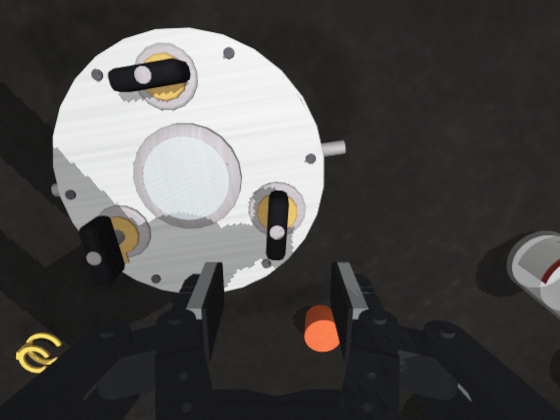

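Knob b's cap is at (276.5,232.5) against a predicted (277.9,231.6). Its bar leans about 2° clockwise of the jaws, so I'll trim the yaw, descend and grip.

apply_moves([
  [0.45, -0.08, 0.07, 5, 0, 0, 2],
  [0.45, -0.08, 0.07, 7.9, 0, 0, 2],
  [0.45, -0.08, 0.07, 7.9, 0, 0, 2],
  [0.45, -0.08, 0.07, 7.9, 0, 0, 2],
])

```text
clock: 28.3
tool_pos: [598.6, 50.2, 71.4]
orientation: [0.301, 0.954, 0.0, 0.0]
ft_force: [-0.5, 0.4, 0.5]
finger_gap: 47.0
grasp_force: 0.0
```

apply_moves([
  [0.9, 0, 0, 0, 0, 0, 0],
  [0.9, 0, 0, 0, 0, 0, 0],
  [0.9, 0, 0, 0, 0, 0, 0],
  [0.9, 0, 0, 0, 0, 0, 0],
])

```text
clock: 28.8
tool_pos: [598.4, 50.0, 71.8]
orientation: [0.3, 0.954, -0.001, 0.001]
ft_force: [-2.0, -5.0, 6.7]
finger_gap: 11.6
grasp_force: 28.1
```

```bash
python3 -c "
from h import *
mz(2)"
```

```text
t 28.8 [598.4   49.97  71.8 ] yaw 145.08 F [-2.  -5.   6.7] M [-0.742  0.35   0.005] gap 11.6 grip 28.1 q6t -0.017
avg Mz,q6t,F [-0.01  -0.016 -2.66  -5.183  5.863] sd 0.008
```

apply_moves([
  [0.9, 0, 0, 0.01, 0, 0, 4],
  [0.9, 0, 0, 0.02, 0, 0, 8],
  [0.9, 0, 0, 0.03, 0, 0, 12],
  [0.9, 0, 0, 0.03, 0, 0, 12],
])

```text
clock: 29.4
tool_pos: [598.1, 49.6, 71.5]
orientation: [0.398, 0.917, -0.001, 0.001]
ft_force: [-2.6, -5.8, 7.2]
finger_gap: 11.6
grasp_force: 28.3
```

```bash
python3 -c "
from h import *
mz(2)"
```

```text
t 29.4 [598.11  49.6   71.47] yaw 133.05 F [-2.6 -5.8  7.2] M [-1.046  0.478 -0.024] gap 11.6 grip 28.3 q6t 0.274
avg Mz,q6t,F [-3.000e-03  2.600e-02 -2.474e+00 -6.566e+00  6.653e+00] sd 0.013
```

apply_moves([
  [0.9, 0, 0, 0.01, 0, 0, 4],
  [0.9, 0, 0, 0.02, 0, 0, 8],
  [0.9, 0, 0, 0.026, 0, 0, 10],
  [0.9, 0, 0, 0.026, 0, 0, 10],
])

```text
clock: 30.0
tool_pos: [597.9, 49.4, 71.2]
orientation: [0.477, 0.879, -0.001, 0.001]
ft_force: [-2.5, -6.4, 6.1]
finger_gap: 11.8
grasp_force: 28.4
```

```bash
python3 -c "
from h import *
mz(3)"
```

```text
t 30.0 [597.87  49.36  71.17] yaw 123.08 F [-2.5 -6.4  6.1] M [-1.267  0.57   0.014] gap 11.8 grip 28.4 q6t 0.128
avg Mz,q6t,F [-2.300e-02 -4.000e-03 -3.583e+00 -7.340e+00  6.813e+00] sd 0.022
```

apply_moves([
  [0.9, 0, 0, 0.01, 0, 0, 4],
  [0.9, 0, 0, 0.02, 0, 0, 7],
  [0.9, 0, 0, 0.02, 0, 0, 7],
])

```text
clock: 30.52
tool_pos: [597.6, 49.2, 71.0]
orientation: [0.529, 0.848, -0.001, 0.001]
ft_force: [-3.9, -7.9, 7.2]
finger_gap: 11.7
grasp_force: 28.5
```

```bash
python3 -c "
from h import *
mz(3)"
```

```text
t 30.525 [597.65  49.21  71.  ] yaw 116.07 F [-3.9 -7.9  7.2] M [-1.33   0.621 -0.053] gap 11.7 grip 28.5 q6t 0.201
avg Mz,q6t,F [-2.700e-02  4.000e-03 -3.660e+00 -7.465e+00  7.629e+00] sd 0.009
```

apply_moves([
  [0.9, 0, 0, 0.01, 0, 0, 4],
  [0.9, 0, 0, 0.02, 0, 0, 8],
  [0.9, 0, 0, 0.02, 0, 0, 8],
])

```text
clock: 31.05
tool_pos: [597.4, 49.1, 70.8]
orientation: [0.587, 0.809, -0.002, 0.001]
ft_force: [-4.8, -8.7, 7.6]
finger_gap: 11.6
grasp_force: 28.5
```

```bash
python3 -c "
from h import *
mz(3)"
```

```text
t 31.05 [597.35  49.05  70.75] yaw 108.06 F [-4.8 -8.7  7.6] M [-1.488  0.712 -0.008] gap 11.6 grip 28.5 q6t 0.274
avg Mz,q6t,F [-0.011  0.012 -4.507 -7.95   7.944] sd 0.041
```

apply_moves([
  [0.9, 0, 0, 0.01, 0, 0, 4],
  [0.9, 0, 0, 0.02, 0, 0, 8],
  [0.9, 0, 0, 0.02, 0, 0, 8],
])

```text
clock: 31.58
tool_pos: [597.0, 49.0, 70.5]
orientation: [0.642, 0.766, -0.002, 0.001]
ft_force: [-4.6, -8.9, 9.0]
finger_gap: 11.7
grasp_force: 28.6
```

```bash
python3 -c "
from h import *
mz(3)"
```

```text
t 31.575 [597.05  48.97  70.5 ] yaw 100.07 F [-4.6 -8.9  9. ] M [-1.594  0.847 -0.018] gap 11.7 grip 28.6 q6t 0.272
avg Mz,q6t,F [-0.042  0.011 -4.782 -8.642  8.337] sd 0.006
```

apply_moves([
  [0.9, -0.02, -0.02, 0.015, 0, 0, 6],
  [0.9, -0.04, -0.03, 0.03, 0, 0, 12],
  [0.9, -0.06, -0.04, 0.045, 0, 0, 18],
  [0.9, -0.08, -0.06, 0.065, 0, 0, 25],
  [0.9, -0.08, -0.06, 0.065, 0, 0, 25],
])

```text
clock: 32.35
tool_pos: [596.0, 48.8, 69.8]
orientation: [0.793, 0.609, -0.002, 0.0]
ft_force: [-5.9, -5.8, 9.8]
finger_gap: 11.5
grasp_force: 28.7
```

```bash
python3 -c "
from h import *
mz(2)"
```

```text
t 32.35 [596.01  48.76  69.82] yaw 75.02 F [-5.9 -5.8  9.8] M [-1.067  1.028 -0.006] gap 11.5 grip 28.7 q6t 0.486
avg Mz,q6t,F [-0.034  0.053 -6.614 -6.582  9.147] sd 0.022
```

apply_moves([
  [0.9, 0, 0, 0.005, 0, 0, 2],
  [0.9, 0, 0, 0.01, 0, 0, 4],
  [0.9, 0, 0, 0.01, 0, 0, 4],
])

```text
clock: 32.83
tool_pos: [595.9, 48.8, 69.7]
orientation: [0.814, 0.581, -0.002, 0.0]
ft_force: [-6.4, -5.7, 8.9]
finger_gap: 11.3
grasp_force: 28.7
```

```bash
python3 -c "
from h import *
mz(2)"
```

```text
t 32.825 [595.86  48.8   69.69] yaw 71.08 F [-6.4 -5.7  8.9] M [-1.113  1.097 -0.086] gap 11.3 grip 28.7 q6t 0.114
avg Mz,q6t,F [-3.5000e-02 -7.0000e-03 -6.2770e+00 -6.2880e+00  1.0029e+01] sd 0.015
```

apply_moves([
  [0.9, 0, 0, 0.003, 0, 0, 1],
  [0.9, 0, 0, 0.005, 0, 0, 2],
  [0.9, 0, 0, 0.005, 0, 0, 2],
])

```text
clock: 33.3
tool_pos: [595.8, 48.8, 69.6]
orientation: [0.824, 0.567, -0.002, 0.0]
ft_force: [-6.8, -5.7, 10.8]
finger_gap: 11.5
grasp_force: 28.7
```

```bash
python3 -c "
from h import *
mz(2)"
```

```text
t 33.3 [595.8   48.83  69.65] yaw 69.09 F [-6.8 -5.7 10.8] M [-1.097  1.064  0.039] gap 11.5 grip 28.7 q6t 0.05
avg Mz,q6t,F [-0.021 -0.015 -7.02  -5.576  9.512] sd 0.02
```

apply_moves([
  [0.9, 0, 0, 0.003, 0, 0, 0.8],
  [0.9, 0, 0, 0.003, 0, 0, 0.8],
])

```text
clock: 33.65
tool_pos: [595.8, 48.8, 69.6]
orientation: [0.828, 0.561, -0.002, 0.0]
ft_force: [-6.8, -6.6, 10.7]
finger_gap: 11.4
grasp_force: 28.7
```

```bash
python3 -c "
from h import *
mz(2)"
```

```text
t 33.65 [595.76  48.81  69.62] yaw 68.29 F [-6.8 -6.6 10.7] M [-1.138e+00  1.125e+00  1.000e-03] gap 11.4 grip 28.7 q6t 0.041
avg Mz,q6t,F [-9.0000e-03 -1.0000e-02 -7.2010e+00 -6.1940e+00  1.0115e+01] sd 0.028
```

apply_moves([
  [0.9, 0, 0, 0.002, 0, 0, 0.7],
  [0.9, 0, 0, 0.002, 0, 0, 0.7],
])

```text
clock: 34.0
tool_pos: [595.7, 48.8, 69.6]
orientation: [0.831, 0.556, -0.002, 0.0]
ft_force: [-6.4, -5.2, 9.9]
finger_gap: 11.3
grasp_force: 28.7
```

```bash
python3 -c "
from h import *
mz(2)"
```

```text
t 34.0 [595.73  48.83  69.59] yaw 67.59 F [-6.4 -5.2  9.9] M [-1.129  1.152 -0.002] gap 11.3 grip 28.7 q6t 0.037
avg Mz,q6t,F [-4.800e-02 -7.000e-03 -6.994e+00 -6.273e+00  9.998e+00] sd 0.041
```

apply_moves([
  [0.9, 0, 0, 0.002, 0, 0, 0.6],
  [0.9, 0, 0, 0.002, 0, 0, 0.6],
])

```text
clock: 34.35
tool_pos: [595.7, 48.9, 69.6]
orientation: [0.834, 0.552, -0.002, 0.0]
ft_force: [-6.5, -5.5, 10.3]
finger_gap: 11.5
grasp_force: 28.8
```

```bash
python3 -c "
from h import *
mz(2)"
```

```text
t 34.35 [595.72  48.85  69.57] yaw 66.99 F [-6.5 -5.5 10.3] M [-1.126  1.161  0.024] gap 11.5 grip 28.8 q6t 0.043
avg Mz,q6t,F [ 6.0000e-03  4.0000e-03 -7.4160e+00 -5.7300e+00  1.0489e+01] sd 0.007
```

apply_moves([
  [0.9, 0, 0, 0.002, 0, 0, 0.5],
  [0.9, 0, 0, 0.002, 0, 0, 0.5],
])

```text
clock: 34.7
tool_pos: [595.7, 48.8, 69.6]
orientation: [0.836, 0.548, -0.002, 0.0]
ft_force: [-6.4, -5.8, 10.9]
finger_gap: 11.5
grasp_force: 28.8
```

```bash
python3 -c "
from h import *
mz(2)"
```

```text
t 34.7 [595.67  48.84  69.56] yaw 66.51 F [-6.4 -5.8 10.9] M [-1.134  1.149  0.15 ] gap 11.5 grip 28.8 q6t 0.176
avg Mz,q6t,F [ 0.11   0.142 -6.561 -5.531 11.078] sd 0.007
```

The home stop is felt at 66.7°. Releasing, lifting and checking all three.

apply_moves([
  [0.45, 0, 0, 0, 0, 0, 0],
  [0.45, 0, 0, 0, 0, 0, 0],
  [0.45, 0, 0, 0, 0, 0, 0],
  [0.45, 0, 0, -5, 0, 0, 0],
  [0.45, 0, 0, -10, 0, 0, 0],
])

```text
clock: 35.42
tool_pos: [597.1, 50.3, 168.8]
orientation: [0.837, 0.548, -0.001, -0.001]
ft_force: [0.8, -0.4, -0.4]
finger_gap: 47.1
grasp_force: 0.0
```

apply_moves([
  [0.45, -3, -6, -6, 0, 0, 0],
  [0.45, -6, -12, -10, 0, 0, 0],
  [0.45, -6, -12, -10, 0, 0, 0],
  [0.45, -6, -12, -10, 0, 0, 0],
])

```text
clock: 35.92
tool_pos: [462.3, 43.3, 270.2]
orientation: [0.837, 0.548, 0.001, 0.001]
ft_force: [0.7, 0.5, -1.1]
finger_gap: 47.3
grasp_force: 0.0
```

```bash
python3 - <<'E'
from h import *
import cv2
st()
d=get_image("wrist"); 
q=[proj(d,(545,13,60))]; print(q)
u,v=q[0].astype(int); x0,y0=max(0,u-110),max(0,v-85)
cv2.imwrite("pics/w7.png",cv2.resize(d["img"][y0:y0+170,x0:x0+220,::-1],None,fx=3.5,fy=3.5,interpolation=cv2.INTER_CUBIC)); print(x0,y0)
E
```

```text
t 35.925 [462.33  43.25 270.24] yaw 66.45 F [ 0.7  0.5 -1.1] M [-0.053  0.023 -0.05 ] gap 47.3 grip 0.0 q6t -0.037
[array([365.15161789, 170.86498282])]
255 85
```

View pics/w7.png

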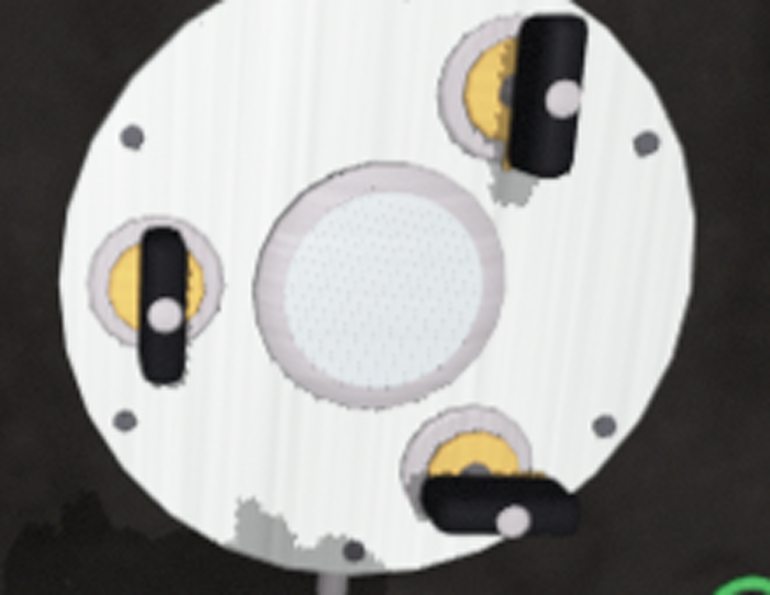

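Knobs a at (163,305) and b at (550,97) stand parallel at the home angle. Knob c at (500,505) is turned about 90° from them, on its back stop. The arm is clear of everything, so I'm handing in.

```bash
python3 -c "
from station import *
print(finish_job())"
```

```text
the job is handed in; nothing more can be done
None
```

I screwed knobs a and b fully home and backed knob c, the crossed one, out to its stop. The job was handed in at about 36 s; on knob a I stepped 0.8° past the home stop at about 0.2 N m, so its T-bar may have slipped by up to that much.

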